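# Stack a lidded tub between crowding tumblers

### The job

The tall lidded tub belongs on top of the low one, but two tumblers crowd the ends of the low tub and their flared rims hang over its lid. Nudge each tumbler outward, away from its end of the low tub, until its rim is about two fingers' width (20 mm) clear of the tub, leaving both standing upright in the row and the low tub where it is; then lower the tall tub gently onto the low one, lengthwise along it, so that its four feet drop fully into the recesses of the lid and it sits flat, and let go. Do not disturb the spare tumbler, the honey jar or the spoon.

Things in the scene. Friction and masses are not known exactly. Their poses are not given: they have to be found in the camera images.
- low_tub: Low lidded tub, white stoneware with a pale wooden lid fixed on, about 0.75 kg, loose: 58 mm (x) by 96 mm (y), 42 mm high. Origin: centre of its underside at the feet's soles (on the table); z up, y lengthwise, within 0.35 rad of world y. Lid top at z = 42 mm with four round recesses, 17 mm wide, 7 mm deep, at x +-16, y +-34 mm.
- tall_tub: Tall lidded tub, same make and plan but 75 mm high, about 0.4 kg, standing apart: 58 (x) by 96 mm (y), straight sides, same lid. Origin: centre of its underside at the feet's soles; y lengthwise. Four feet 5 mm high, tapering from 12 to 9 mm wide, at x +-16, y +-34 mm. Seated, its flat bottom rests on the low tub's lid, its origin 37 mm above the low tub's; either way round fits.
- tumbler_a: Open empty stoneware tumbler, tan below, brown above, 0.28 kg, almost touching the +y end of the low tub (axis about 82 mm from its centre). 85 mm high; outer radius 30 mm at the foot, 31 at 45 mm height, 42 at 75 mm, 44 at the rim; wall 4, floor 6 mm: closed fingers fit inside. Origin: centre of its underside. Pushed below about 35 mm height it slides upright; near the rim it may tip.
- tumbler_b: Same kind of tumbler, beside the -y end of the low tub.
- spare_tumbler: Third tumbler of the same kind, standing apart on the far side of the table; a bystander. Origin: centre of its underside.
- honey_jar: Amber glass jar with brass lid, radius 30 mm, 90 mm high, on the far side of the table; a bystander. Origin: centre of its underside.
- spoon: Spoon lying on the table at the robot's right; a bystander. Origin: on its underside near its middle, x along it.
There are look-alikes about, which are no part of the job. Leave any pink look-alike of the tumbler_a alone. What is shaped like the tumbler_b but blue is not meant.

How it is judged:
By the outcome, as a careful person would: the job done as asked, in the order asked, and still so for the second after the job is handed in, with the robot touching nothing.
It also fails if it takes over 64 s, if anything falls off the work surface, if the arm or the gripper's body presses on something with over 40 N, if the wrist force passes 120 N, or if a joint passes its speed limit or range.

### The arm

A 6-joint arm with a two-finger parallel gripper is mounted at the origin on the work surface. World frame = base frame: x ahead of the robot, y to its left, z up, the work surface at z = 0. Lengths are in m, angles in rad, forces in N, time in s.
With the tool pointing down it reaches from about 0.3 to 0.75 m from the base axis. Payload 8.5 kg.
Tool frame: the origin (TCP) lies on the centre line of the jaws, within the pads' length; the fingertips stand 11 mm ahead of it and the grasp point (between the pads) lies 8 mm behind it; z points along the fingers, y is the line along which they close (so a half turn about z gives the same grasp; the last joint's range is limited). The gripper opens to 88 mm and grips with 3 to 60 N. Pads are 18 mm wide; open, the fingers measure 123 mm over their backs; the gripper's body (75 mm by 187 mm) begins 45 mm behind the grasp point.
Start: joints at [1.045, 0.381, 1.297, -0, 1.464, -0.215], TCP at [0.168, 0.524, 0.25] pointing down, gripper open.
Joint ranges: [-3.11, 3.11], [-0.89, 2.33], [0.22, 2.48], [-1.42, 4.56], [0.17, 2.85], [-2.88, 2.88]. Speed limits (rad/s): [2.39, 2.39, 3.14, 3.14, 3.14, 3.14].

### API

Orientations are given as [roll, pitch, yaw] about the fixed x, y, z axes, in that order (R = Rz(yaw) Ry(pitch) Rx(roll)).
In Python, from bench import status, optics, arm, models gives the robot as it stands. The module is installed in compiled form; this text tells all that it offers.
- The arm moves only by the shell command python3 -m jog 'ROWS' [OPENING] [FORCE]. ROWS is JSON, a list of rows, each a list of 6 numbers: the shift along the tool's x, y, z normalised to -1 to 1, where 1 is 0.2 m, then the turn, a rotation vector about the tool's x, y, z normalised to -1 to 1, where 1 is 90 degrees. In form: [[tx, ty, tz, ax, ay, az], ...]. A call has 1 to 10 rows; each row is the pose to reach, as a shift and turn from the pose commanded when the call began, along the tool's axes at that moment; what a row does not reach only later rows make up. A row lasts 1/12 s, in which the tool goes at most 41.7 mm and 7.16 degrees, less where a joint would pass 70% of its speed; a pose out of reach is approached as far as the arm can. A call with a number of a shift or a turn outside -1 to 1 is refused whole. A call with a gripper value outside its range is refused whole. OPENING is the opening, from -1 (shut) to 1 (fully open), set as the call begins (- or left out, the last holds). The fingers move at their own pace and stop on an object; FORCE is the grip in N (left out, the last holds). Time passes only in rows, so rows that repeat a pose let the fingers close. It gives the time, the measured TCP pose, the force, the opening and the grip force at its end, in the units of the state.
- status.sense(): the state, without advancing time (a new reading comes with each control period).
- optics.camera(name): name is "side" or "top" or "wrist"; returns the picture (384x512x3 uint8, red, green, blue); there is no depth.
- optics.camera_info(name): a dict with "fx", "fy", "cx", "cy" (pixels), "distortion" ([k1, k2, p1, p2, k3] as OpenCV has them; the pictures are not rectified), "rvec" (rotation vector, rad) and "tvec" (3), from world to camera coordinates, as OpenCV has them. Camera axes: x right, y down, z forward; pixel columns grow to the right and rows downward; lengths in m; the calibration is good to about 2 mm. A picture is of the moment at which its call begins: read the wrist's pose just before it. camera_info takes no time and is no camera call; for the wrist camera it gives the pose at the moment of the call.
- arm.close_job(): hands the job in; it is judged then, once.
Trained networks look in the newest picture that a camera, given by its name, has taken for a name from the list of things; names that differ only in an ending like _2 or _b are one class to them, and where a whole thing is asked for, a point or a joint stands for the part that bears it (a point fixed in the world has none). Each returns a list of dicts, best first, with "confidence" (0 to 1); they miss things now and then, are a little off and sometimes report something else, mostly with a low value. They report only what shows in the picture. A call takes as long as a camera call. They do not tell look-alikes from the thing itself.
- models.masks_of(query, camera): "mask" (384x512 bool, what is visible of it).
- models.pinpoint(query, camera): "point" ([x, y, z] in m, in world coordinates, good to about 4 mm: a listed point, or the origin of a listed thing).
The state is a dict: "time_s": time; "qpos": joint angles; "joint_velocities": joint speeds; "joint_efforts": joint torques, N m; "ee_pos": TCP position; "orientation": TCP orientation; "contact_force": force on the tool from outside, world axes, zero at the start; "moment": the same for the moment, N m; "opening": finger opening in m; "grasp_force": force on a finger pad.
Only numpy, scipy, OpenCV 4.12 (cv2) and the standard library are available. Lean on these libraries where they do the work, as an engineer would, in place of code of your own. Each camera call takes 0.05 s, during which the arm holds its last target. There are 200 camera calls.

## Working session

There is one attempt and no reset: what is moved stays moved. The work goes in short steps, Python scripts to look and compute and a shell command to move; the robot and the scene stay as the last step left them, time stands still between calls to the robot, and variables do not carry over. Pictures are saved under pics/ and viewed, at most 10 in all, crops included, and the job is handed in when it is done.

```bash
mkdir -p pics
python3 - <<'E'
from bench import status, optics, arm, models
import cv2,numpy as np
s=status.sense();print({k:np.round(v,3).tolist() for k,v in s.items()})
for c in("top","side"):
    im=optics.camera(c);cv2.imwrite(f"pics/{c}0.png",im[:,:,::-1])
    for n in("low_tub","tall_tub","tumbler_a","honey_jar","spoon"):
        print(c,n,[(np.round(d["point"],3).tolist(),round(d["confidence"],2)) for d in models.pinpoint(n,c)])
E
```

```text
{'time_s': 0.0, 'qpos': [1.045, 0.381, 1.298, -0.0, 1.464, -0.215], 'joint_velocities': [0.001, -0.0, -0.001, -0.0, 0.002, -0.0], 'joint_efforts': [0.003, -43.792, -22.457, 0.072, 0.035, -0.0], 'ee_pos': [0.168, 0.523, 0.249], 'orientation': [-3.14, -0.0, 2.831], 'contact_force': [-0.279, -0.634, 0.523], 'moment': [0.003, -0.009, 0.029], 'grasp_force': 0.0, 'opening': 0.088}
top low_tub [([0.499, 0.156, -0.002], 0.89)]
top tall_tub [([0.582, -0.164, -0.001], 0.67)]
top tumbler_a [([0.523, 0.231, 0.002], 0.83), ([0.319, 0.12, 0.003], 0.65), ([0.651, 0.165, 0.002], 0.64), ([0.49, 0.071, 0.002], 0.57), ([0.5, 0.159, -0.004], 0.17)]
top honey_jar [([0.772, 0.089, 0.005], 0.85)]
top spoon [([0.582, -0.517, 0.002], 0.86), ([0.5, 0.156, -0.001], 0.49)]
side low_tub [([0.499, 0.156, 0.002], 0.87)]
side tall_tub [([0.583, -0.172, -0.001], 0.69)]
side tumbler_a [([0.52, 0.231, 0.001], 0.94), ([0.388, 0.229, 0.0], 0.92), ([0.326, 0.116, -0.0], 0.81), ([0.489, 0.073, 0.0], 0.76), ([0.654, 0.161, 0.0], 0.64)]
side honey_jar [([0.771, 0.093, 0.004], 0.91)]
side spoon [([0.584, -0.513, -0.001], 0.69)]
```

View pics/top0.png

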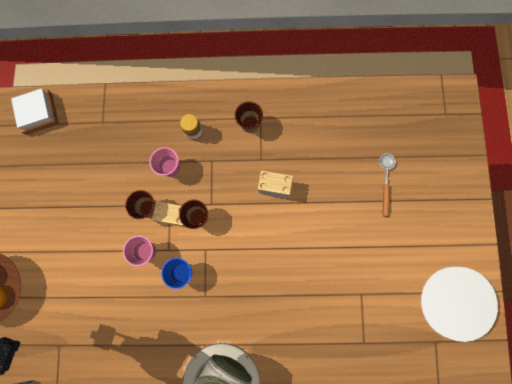

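View pics/side0.png

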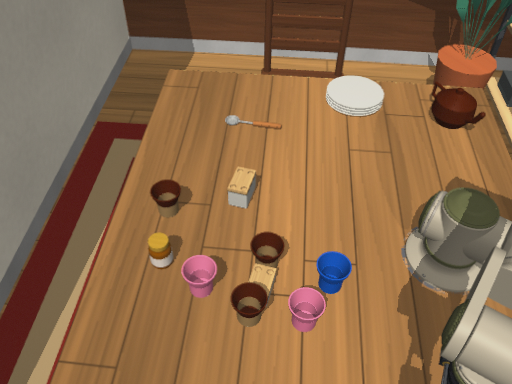

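```bash
cat > h.py <<'E'
from bench import status, optics, arm, models
import cv2,numpy as np
from scipy.spatial.transform import Rotation as R
def row(x,y,z,yaw):
    "normalised row from the present pose to TCP x,y,z, tool down, closing axis given by yaw"
    s=status.sense(); C=R.from_euler('xyz',s['orientation']); G=R.from_euler('xyz',[np.pi,0,yaw])
    print('row',np.round(np.r_[C.inv().apply(np.r_[x,y,z]-s['ee_pos'])/.2,(C.inv()*G).as_rotvec()/(np.pi/2)],3).tolist())
def ray(c,uv,z):
    "world points at height z for pixels uv"
    i=optics.camera_info(c); K=np.array([[i['fx'],0,i['cx']],[0,i['fy'],i['cy']],[0,0,1.]])
    n=cv2.undistortPoints(np.array(uv,float).reshape(-1,1,2),K,np.array(i['distortion']))[:,0]
    M=R.from_rotvec(np.ravel(i['rvec'])).as_matrix(); o=-M.T@np.ravel(i['tvec']); d=np.c_[n,np.ones(len(n))]@M
    return o+d*((z-o[2])/d[:,2])[:,None]
E
python3 - <<'E'
from h import *
row(.46,.156,.30,1.37)
i=optics.camera_info('wrist');M=R.from_rotvec(np.ravel(i['rvec'])).as_matrix()
s=status.sense();C=R.from_euler('xyz',s['orientation']).as_matrix()
print('cam in tool',C.T@(-M.T@np.ravel(i['tvec'])-s['ee_pos']),C.T@M.T[:,2],i['fx'])
E
```

```text
row [-1.951, -1.304, -0.251, -0.0, 0.0, 0.93]
cam in tool [ 0.06582093 -0.0008985  -0.13511809] [-2.58551223e-01  6.85300162e-04  9.65997306e-01] 277.8846918131434
```

```bash
python3 -m jog '[[-1,-0.65,0,0,0,0.46],[-1,-0.65,0,0,0,0.46],[-1,-0.65,0,0,0,0.46],[-1,-0.65,0,0,0,0.46],[-1,-0.65,0,0,0,0.46],[-1,-0.65,0,0,0,0.46],[-1,-0.65,0,0,0,0.46]]' -1
python3 - <<'E'
from h import *
row(.505,.19,.25,1.37)
E
```

```text
time_s: 1.18
ee_pos: [0.3217, 0.3355, 0.2499]
orientation: [3.141, 0.001, 2.098]
contact_force: [0.9, 0.5, 1.2]
opening: 0.0439
grasp_force: 0.0
row [-1.09, 0.426, 0.001, 0.001, 0.001, 0.464]
```

```bash
python3 -m jog '[[-1,0.43,0,0,0,0.46],[-1,0.43,0,0,0,0.46],[-1,0.43,0,0,0,0.46],[-1,0.43,0,0,0,0.46],[-1,0.43,0,0,0,0.46],[-1,0.43,0,0,0,0.46],[-1,0.43,0,0,0,0.46],[-1,0.43,0,0,0,0.46],[-1,0.43,0,0,0,0.46],[-1,0.43,0,0,0,0.46]]' -1
python3 - <<'E'
from h import *
im=optics.camera('wrist');cv2.imwrite('pics/w1.png',im[:,:,::-1]);cv2.imwrite('pics/w1b.png',cv2.resize(im[:,:,::-1],(800,600),interpolation=cv2.INTER_CUBIC))
s=status.sense();print(s['ee_pos'],s['orientation'])
for n in("low_tub","tumbler_a"):
    print(n,[(np.round(d["point"],3).tolist(),round(d["confidence"],2)) for d in models.pinpoint(n,'wrist')])
E
```

```text
time_s: 2.02
ee_pos: [0.494, 0.2121, 0.25]
orientation: [3.142, -0.0, 1.39]
contact_force: [-0.0, -0.4, 0.5]
opening: 0.0007
grasp_force: 0.0
[0.49410961 0.21199482 0.25008337] [ 3.14136427e+00 -2.08278013e-04  1.38927532e+00]
low_tub [([0.502, 0.156, 0.001], 0.9)]
tumbler_a [([0.385, 0.233, -0.003], 0.75), ([0.652, 0.166, -0.003], 0.69), ([0.322, 0.117, 0.0], 0.63), ([0.521, 0.231, 0.004], 0.58)]
```

View pics/w1b.png

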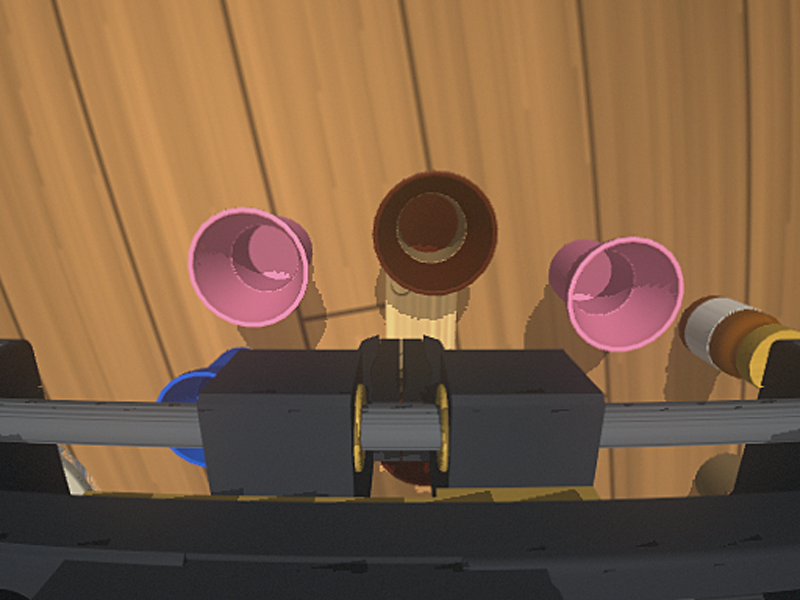

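The wrist picture shows tumbler_a's rim at (435,232), pinks at (250,267) and (625,293); the low tub is mostly hidden by the gripper, so I'll step back along tool -x.

```bash
python3 -m jog '[[-0.75,0,0,0,0,0],[-0.75,0,0,0,0,0],[-0.75,0,0,0,0,0],[-0.75,0,0,0,0,0],[-0.75,0,0,0,0,0],[-0.75,0,0,0,0,0],[-0.75,0,0,0,0,0]]'
python3 - <<'E'
from h import *
im=optics.camera('wrist');cv2.imwrite('pics/w2b.png',cv2.resize(im[60:285,100:400,::-1],(800,600),interpolation=cv2.INTER_CUBIC))
np.save('w2.npy',im)
s=status.sense();print(s['ee_pos'],s['orientation'])
for n in("low_tub","tumbler_a"):
    print(n,[(np.round(d["point"],3).tolist(),round(d["confidence"],2)) for d in models.pinpoint(n,'wrist')])
m=models.masks_of('low_tub','wrist')
for d in m[:2]:
    print(d['confidence'],cv2.minAreaRect(np.argwhere(d['mask'])[:,::-1].astype(np.float32)))
E
```

```text
time_s: 2.75
ee_pos: [0.4675, 0.0642, 0.2499]
orientation: [3.141, -0.0, 1.386]
contact_force: [0.7, 0.2, -0.2]
opening: 0.0001
grasp_force: 0.0
[0.46758027 0.06448935 0.24984002] [ 3.14134511e+00 -2.71972371e-04  1.38714423e+00]
low_tub []
tumbler_a [([0.321, 0.119, -0.0], 0.93), ([0.389, 0.235, -0.0], 0.69), ([0.523, 0.232, 0.005], 0.68), ([0.489, 0.075, 0.002], 0.66), ([0.651, 0.167, -0.001], 0.61)]
0.94 ((270.5, 85.0), (84.0, 51.0), 90.0)
```

View pics/w2b.png

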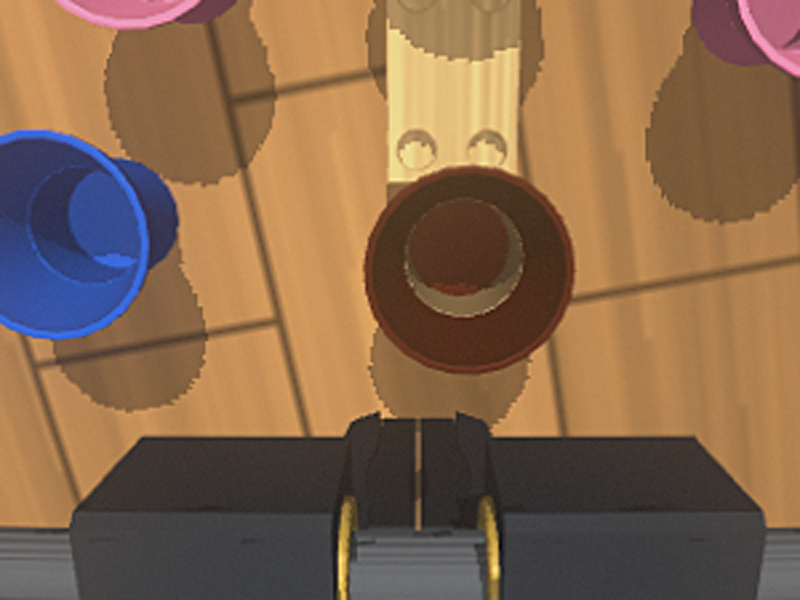

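Run:
```python
from h import *
im=np.load('w2.npy')
f=lambda p:np.array(p)/2.6667+[100,60]-.3
rim=f([[469,166],[469,373],[365,269],[574,269]])
print('b rim',ray('wrist',rim,.085).round(4), ray('wrist',rim,.085).mean(0))
print('rec',ray('wrist',f([[417,150],[487,150],[412,0],[487,0]]),.042).round(4))
print('edges',ray('wrist',f([[388,30],[388,180],[521,10],[519,160]]),.042).round(4))
cv2.imwrite('pics/w3.png',cv2.resize(im[20:140,190:350,::-1],(800,600),interpolation=cv2.INTER_CUBIC))
```

```text
b rim [[0.4979 0.1145 0.085 ]
 [0.4836 0.0298 0.085 ]
 [0.4491 0.0816 0.085 ]
 [0.5334 0.066  0.085 ]] [0.49098487 0.07297278 0.085     ]
rec [[0.4786 0.1238 0.042 ]
 [0.5096 0.118  0.042 ]
 [0.4881 0.1866 0.042 ]
 [0.52   0.1807 0.042 ]]
edges [[0.4756 0.1764 0.042 ]
 [0.4632 0.1131 0.042 ]
 [0.5339 0.174  0.042 ]
 [0.5232 0.1111 0.042 ]]
```

View pics/w3.png

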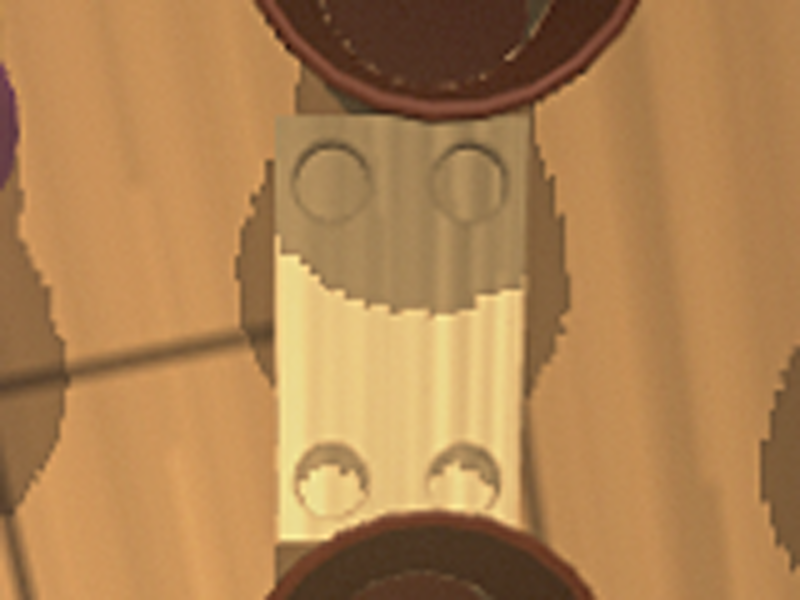

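The crop shows all four recesses at (333,182), (470,182), (332,481), (463,481), with both tumbler rims overhanging the lid.

Run:
```python
from h import *
f=lambda p:np.array(p)/5+[190,20]-.4
r=ray('wrist',f([[333,182],[470,182],[332,481],[463,481]]),.042)[:,:2]
c=r.mean(0);d=(r[0]+r[1]-r[2]-r[3])/2;yaw=np.arctan2(-d[0],d[1])
d2=(r[1]+r[3]-r[0]-r[2])/2
print(r.round(4),c,np.hypot(*d),np.hypot(*d2),yaw,np.arctan2(d2[1],d2[0]))
u=d/np.hypot(*d); print('rel b',(np.array([.491,.073])-c)@u,'a',(np.array([.5215,.232])-c)@u,'u',u)
ga,gb=c+.112*u,c-.112*u; print('goals',ga,gb)
row(.491,.073,.12,np.pi/2+yaw)
```

```text
[[0.4911 0.1901]
 [0.5221 0.1844]
 [0.4786 0.1239]
 [0.5095 0.1182]] [0.50033547 0.15416775] 0.06734623773513262 0.03148389587287251 -0.18778459440323486 -0.18207355946322057
rel b -0.08148360976490927 a 0.08041503416415925 u [0.1866829  0.98242022]
goals [0.52124396 0.26419881] [0.47942699 0.04413668]
row [0.063, 0.108, 0.648, -0.0, -0.0, 0.003]
```

```bash
python3 -m jog '[[0.06,0.11,0,0,0,0],[0.06,0.11,0.2,0,0,0],[0.06,0.11,0.4,0,0,0],[0.06,0.11,0.6,0,0,0],[0.06,0.11,0.65,0,0,0],[0.06,0.11,0.65,0,0,0],[0.06,0.11,0.65,0,0,0]]'
python3 - <<'E'
from h import *
row(.491,.073,.039,np.pi/2-.186)
E
```

```text
time_s: 3.53
ee_pos: [0.4916, 0.0717, 0.1199]
orientation: [-3.141, 0.0, 1.387]
contact_force: [-0.1, -1.2, 0.6]
opening: 0.0004
grasp_force: 0.0
row [0.006, -0.004, 0.404, -0.0, 0.0, 0.001]
```

```bash
python3 -m jog '[[0,0,0.1,0,0,0],[0,0,0.2,0,0,0],[0,0,0.3,0,0,0],[0,0,0.4,0,0,0],[0,0,0.4,0,0,0],[0,0,0.4,0,0,0]]'; python3 -m jog '[[-0.02,0,0,0,0,0],[-0.04,0,0,0,0,0],[-0.06,0,0,0,0,0],[-0.07,0,0,0,0,0],[-0.09,0,0,0,0,0],[-0.11,0,0,0,0,0],[-0.13,0,0,0,0,0],[-0.15,0,0,0,0,0],[-0.17,0,0,0,0,0],[-0.17,0,0,0,0,0]]'
```

```text
time_s: 4.03
ee_pos: [0.4921, 0.0714, 0.0408]
orientation: [3.14, -0.0, 1.386]
contact_force: [0.5, -0.3, -0.5]
opening: 0.0002
grasp_force: 0.0
time_s: 4.87
ee_pos: [0.4852, 0.0372, 0.0401]
orientation: [3.141, -0.0, 1.385]
contact_force: [1.7, 2.4, 4.3]
opening: 0.0004
grasp_force: 2.2
```

```bash
cat > t.py <<'E'
from h import *
c0=np.array([.5003,.1542]);u=np.array([.187,.982]);v=np.array([.982,-.187])
def tum(cams):
    for c in cams:
        optics.camera(c)
        for n in('tumbler_a','low_tub'):
            for d in models.pinpoint(n,c):
                p=np.array(d['point'])[:2]-c0
                if abs(p@v)<.05 and abs(p@u)<.2: print(c,n,'along %.4f side %.4f z %.3f conf %.2f'%(p@u,p@v,d['point'][2],d['confidence']))
E
python3 -c "
from t import *
tum(['top','side'])"
```

```text
top tumbler_a along 0.0798 side 0.0104 z 0.002 conf 0.58
side tumbler_a along 0.0783 side 0.0047 z 0.001 conf 0.95
side tumbler_a along -0.0977 side 0.0099 z 0.006 conf 0.72
side low_tub along -0.0041 side -0.0002 z 0.001 conf 0.90
```

```bash
python3 -m jog '[[-0.02,0,0,0,0,0],[-0.03,0,0,0,0,0],[-0.05,0,0,0,0,0],[-0.06,0,0,0,0,0],[-0.06,0,0,0,0,0]]'; python3 -c "
from t import *
tum(['top','side'])"
```

```text
time_s: 5.58
ee_pos: [0.4828, 0.0259, 0.0398]
orientation: [-3.141, -0.0, 1.385]
contact_force: [1.1, 2.9, 5.3]
opening: 0.0002
grasp_force: 2.9
top tumbler_a along 0.0831 side 0.0106 z 0.002 conf 0.82
top low_tub along -0.0001 side 0.0001 z 0.002 conf 0.62
side tumbler_a along -0.1088 side 0.0084 z 0.008 conf 0.67
side tumbler_a along 0.0789 side 0.0064 z 0.002 conf 0.55
side low_tub along 0.0012 side -0.0032 z 0.003 conf 0.89
```

```bash
python3 -m jog '[[0.04,0,0,0,0,0],[0.08,0,0,0,0,0],[0.08,0,-0.1,0,0,0],[0.08,0,-0.3,0,0,0],[0.08,0,-0.5,0,0,0],[-0.08,0,-0.7,0,0,0],[-0.08,0,-0.9,0,0,0],[-0.08,0,-1,0,0,0],[-0.08,0,-1,0,0,0],[-0.08,0,-1,0,0,0]]'
python3 - <<'E'
from t import *
tum(['wrist','side'])
im=optics.camera('wrist');np.save('w4.npy',im)
cv2.imwrite('pics/w4.png',cv2.resize(im[10:235,120:420,::-1],(800,600),interpolation=cv2.INTER_CUBIC))
E
```

```text
time_s: 6.72
ee_pos: [0.4801, 0.0106, 0.2404]
orientation: [3.14, 0.0, 1.386]
contact_force: [0.3, 0.6, -1.0]
opening: 0.0006
grasp_force: 0.0
wrist tumbler_a along -0.1090 side 0.0044 z 0.003 conf 0.69
wrist low_tub along -0.0014 side -0.0000 z 0.006 conf 0.97
side tumbler_a along -0.1119 side 0.0067 z 0.004 conf 0.79
side low_tub along -0.0001 side -0.0007 z -0.000 conf 0.82
```

View pics/w4.png

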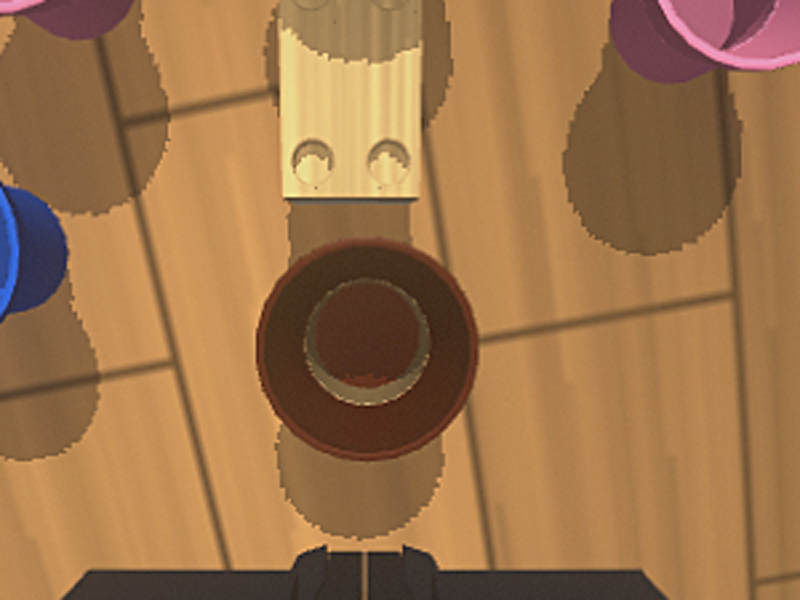

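The wrist picture shows tumbler_b upright, with its rim centred at (368,349) and clear of the tub's end edge at y=199.

Run:
```python
from t import *
f=lambda p:np.array(p)/2.6667+[120,10]-.3
g=lambda q:[((p[:2]-c0)@u*1e3,(p[:2]-c0)@v*1e3) for p in q]
print('rim',np.round(g(ray('wrist',f([[368,237],[368,461],[256,349],[479,349]]),.085)),1))
print('edge,recess',np.round(g(ray('wrist',f([[350,199],[313,161],[389,161]]),.042)),1))
r=ray('wrist',f([[368,237],[368,461],[256,349],[479,349]]),.085).mean(0);print(r)
a=c0+.081*u; row(*(c0+.081*u+.006*v),.12,np.pi/2-.186)
```

```text
rim [[ -67.     7.9]
 [-153.5    8.2]
 [-108.8  -35.4]
 [-108.6   51.1]]
edge,recess [[-49.5   0.3]
 [-34.1 -15.2]
 [-34.1  16.8]]
[0.48761238 0.04511666 0.085     ]
row [1.13, 0.001, 0.594, -0.001, -0.0, 0.001]
```

```bash
python3 -m jog '[[0.15,0,0.2,0,0,0],[0.15,0,0.4,0,0,0],[0.15,0,0.55,0,0,0],[0.15,0,0.7,0,0,0],[0.15,0,0.85,0,0,0],[0.15,0,1,0,0,0],[0.15,0,1,0,0,0]]'
python3 - <<'E'
from t import *
p=status.sense()['ee_pos'][:2]-c0;print(p@u,p@v)
E
```

```text
time_s: 7.65
ee_pos: [0.4829, 0.0401, 0.0353]
orientation: [-3.132, 0.0, 1.386]
contact_force: [-0.5, -0.2, -0.6]
opening: 0.0004
grasp_force: 0.0
-0.11525268136369787 0.004249876756008304
```

```bash
python3 -m jog '[[0,0,-0.02,0,0,0],[-0.02,0,-0.02,0,0,0],[-0.04,0,-0.02,0,0,0],[-0.06,0,-0.02,0,0,0],[-0.075,0,-0.02,0,0,0],[-0.09,0,-0.02,0,0,0],[-0.09,0,-0.02,0,0,0]]'
python3 - <<'E'
from t import *
p=status.sense()['ee_pos'][:2]-c0;print(p@u,p@v)
tum(['side'])
E
```

```text
time_s: 8.23
ee_pos: [0.4823, 0.0215, 0.0442]
orientation: [3.141, 0.0, 1.385]
contact_force: [-0.2, 2.2, 2.1]
opening: 0.0008
grasp_force: 0.9
-0.13372027370006115 0.007111124640614835
side tumbler_a along 0.0808 side 0.0041 z 0.001 conf 0.77
side tumbler_a along -0.1118 side 0.0066 z 0.008 conf 0.57
side tumbler_a along -0.0010 side -0.0025 z 0.000 conf 0.46
side low_tub along 0.0000 side -0.0025 z 0.001 conf 0.74
```

```bash
python3 -m jog '[[0.04,0,0,0,0,0],[0.08,0,0,0,0,0],[0.08,0,-0.15,0,0,0],[0.08,0,-0.3,0,0,0],[0.08,0,-0.45,0,0,0],[0.08,0,-0.5,0,0,0],[0.25,0,-0.5,0,0,0],[0.45,0,-0.5,0,0,0],[0.6,0,-0.5,0,0,0],[0.6,0,-0.5,0,0,0]]'
python3 - <<'E'
from t import *
row(*(c0+.081*u+.006*v),.12,np.pi/2-.186)
tum(['side','wrist'])
E
```

```text
time_s: 9.22
ee_pos: [0.5042, 0.1449, 0.1436]
orientation: [3.142, -0.001, 1.39]
contact_force: [-0.2, 0.0, 0.8]
opening: -0.0002
grasp_force: 0.0
row [0.447, 0.006, 0.118, 0.0, -0.001, 0.004]
side tumbler_a along 0.0782 side 0.0049 z 0.003 conf 0.69
side tumbler_a along -0.1123 side 0.0113 z 0.002 conf 0.66
side low_tub along -0.0000 side -0.0011 z 0.003 conf 0.96
```

```bash
python3 -m jog '[[0.2,0,0,0,0,0],[0.4,0,0,0,0,0],[0.44,0,0,0,0,0],[0.44,0,0.1,0,0,0],[0.44,0,0.2,0,0,0],[0.44,0,0.3,0,0,0],[0.44,0,0.4,0,0,0],[0.44,0,0.5,0,0,0],[0.44,0,0.5,0,0,0]]';  python3 - <<'E'
from t import *
p=status.sense()['ee_pos'][:2]-c0;print(p@u,p@v)
E
```

```text
time_s: 10.27
ee_pos: [0.5189, 0.2251, 0.0406]
orientation: [-3.136, 0.003, 1.384]
contact_force: [-0.6, 0.1, -0.9]
opening: 0.0005
grasp_force: 0.0
0.07306559995054675 0.004978105494753018
```

```bash
python3 -m jog '[[0.03,0,0,0,0,0],[0.06,0,0,0,0,0],[0.085,0,0,0,0,0],[0.11,0,0,0,0,0],[0.135,0,0,0,0,0],[0.16,0,0,0,0,0],[0.185,0,0,0,0,0],[0.21,0,0,0,0,0],[0.23,0,0,0,0,0],[0.23,0,0,0,0,0]]';  python3 - <<'E'
from t import *
p=status.sense()['ee_pos'][:2]-c0;print(p@u,p@v)
tum(['side','top'])
E
```

```text
time_s: 11.1
ee_pos: [0.5292, 0.2723, 0.0443]
orientation: [3.141, 0.0, 1.386]
contact_force: [-1.4, -2.1, 4.7]
opening: 0.0003
grasp_force: 2.2
0.12142605748892187 0.006284937179599472
side tumbler_a along -0.1133 side 0.0080 z 0.000 conf 0.66
side tumbler_a along 0.0969 side 0.0104 z 0.011 conf 0.59
side low_tub along -0.0004 side 0.0016 z -0.001 conf 0.37
top tumbler_a along -0.1146 side 0.0075 z 0.000 conf 0.98
top tumbler_a along 0.0971 side 0.0088 z 0.011 conf 0.57
top low_tub along -0.0000 side 0.0004 z -0.002 conf 0.66
```

```bash
python3 -m jog '[[0.015,0,0.01,0,0,0],[0.03,0,0.02,0,0,0],[0.045,0,0.02,0,0,0],[0.06,0,0.02,0,0,0],[0.07,0,0.02,0,0,0],[0.07,0,0.02,0,0,0]]';  python3 - <<'E'
from t import *
p=status.sense()['ee_pos'][:2]-c0;print(p@u,p@v)
tum(['side','top'])
E
```

```text
time_s: 11.9
ee_pos: [0.5326, 0.2827, 0.0432]
orientation: [3.138, 0.005, 1.386]
contact_force: [-5.2, -19.8, 33.1]
opening: 0.0004
grasp_force: 21.2
0.1322601774435456 0.007693287116026248
side tumbler_a along 0.1056 side 0.0046 z 0.009 conf 0.56
side tumbler_a along -0.1143 side 0.0088 z 0.003 conf 0.43
side low_tub along 0.0030 side -0.0019 z 0.001 conf 0.38
top tumbler_a along 0.1069 side 0.0115 z 0.014 conf 0.79
top tumbler_a along -0.1159 side 0.0095 z -0.002 conf 0.62
top low_tub along 0.0002 side 0.0047 z -0.000 conf 0.75
```

```bash
python3 -m jog '[[-0.02,0,-0.02,0,0,0],[-0.05,0,-0.03,0,0,0],[-0.1,0,-0.03,0,0,0],[-0.1,0,-0.15,0,0,0],[-0.1,0,-0.3,0,0,0],[-0.1,0,-0.45,0,0,0],[-0.3,0,-0.6,0,0,0],[-0.5,0,-0.8,0,0,0],[-0.65,0,-1,0,0,0],[-0.65,0,-1,0,0,0]]';  python3 - <<'E'
from t import *
tum(['side','top'])
im=optics.camera('wrist');np.save('w5.npy',im)
cv2.imwrite('pics/w5.png',cv2.resize(im[10:235,120:420,::-1],(800,600),interpolation=cv2.INTER_CUBIC))
E
```

```text
time_s: 13.03
ee_pos: [0.5069, 0.1559, 0.2413]
orientation: [3.141, -0.0, 1.385]
contact_force: [1.1, 0.3, 0.5]
opening: 0.0
grasp_force: 0.0
side tumbler_a along 0.1064 side 0.0037 z 0.002 conf 0.65
side tumbler_a along -0.1136 side 0.0095 z 0.000 conf 0.57
side low_tub along -0.0018 side -0.0006 z 0.000 conf 0.69
top tumbler_a along -0.1146 side 0.0095 z 0.001 conf 0.64
top low_tub along -0.0015 side -0.0006 z -0.001 conf 0.83
```

View pics/w5.png

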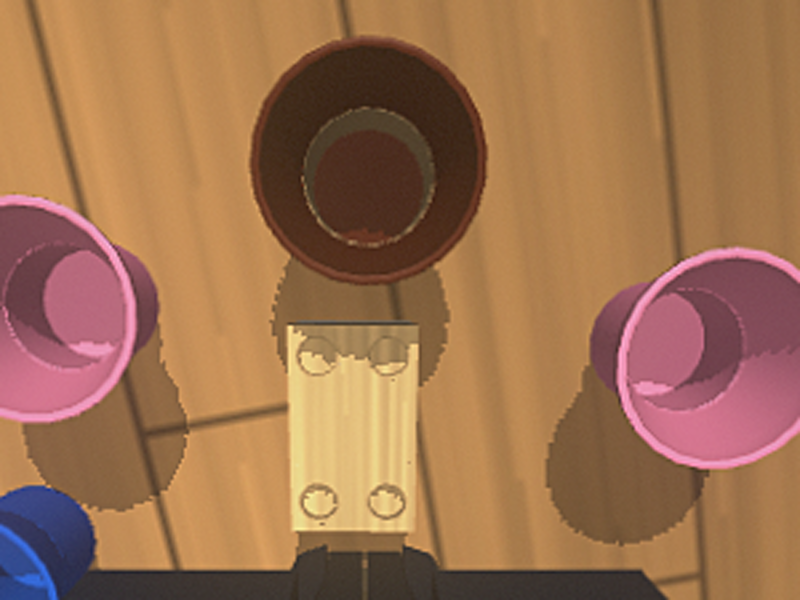

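The picture shows all four recesses at (315,356), (388,356), (319,501), (387,501), and tumbler_a's rim spanning (251–487, 36–284), upright.

Run:
```python
from t import *
f=lambda p:np.array(p)/2.6667+[120,10]-.3
g=lambda q:[((p[:2]-c0)@u*1e3,(p[:2]-c0)@v*1e3) for p in q]
q=ray('wrist',f([[368,36],[368,284],[251,160],[487,160]]),.085);print('rim',np.round(g(q),1),q.mean(0))
r=ray('wrist',f([[315,356],[388,356],[319,501],[387,501]]),.042)[:,:2]
print('rec',np.round(g(r),1))
c=r.mean(0);d=(r[0]+r[1]-r[2]-r[3])/2
print('tub',c,np.hypot(*d),np.arctan2(-d[0],d[1]))
p=status.sense()['ee_pos'][:2]-c0;print(p@u,p@v)
```

```text
rim [[152.3   6.6]
 [ 66.1   6.9]
 [110.5 -36.1]
 [110.7  50.2]] [0.52765631 0.26090284 0.085     ]
rec [[ 34.1 -16.4]
 [ 34.2  16.1]
 [-33.5 -15.5]
 [-33.3  16.4]]
tub [0.50050242 0.15452957] 0.06755491792322017 -0.17891027167606413
0.005363010340916439 0.0058904086463253715
```

```bash
python3 -m jog '[[0.2,0,0,0,0,0],[0.4,0,0.15,0,0,0],[0.53,0,0.3,0,0,0],[0.53,0,0.45,0,0,0],[0.53,0,0.6,0,0,0],[0.53,0,0.75,0,0,0],[0.53,0,0.9,0,0,0],[0.53,0,0.98,0,0,0],[0.53,0,0.98,0,0,0],[0.53,0,0.98,0,0,0]]';python3 - <<'E'
from t import *
p=status.sense()['ee_pos'][:2]-c0;print(p@u,p@v)
E
```

```text
time_s: 14.22
ee_pos: [0.5264, 0.2624, 0.0426]
orientation: [-3.139, 0.001, 1.387]
contact_force: [0.6, 0.2, 0.5]
opening: 0.0003
grasp_force: 0.0
0.1111033785245145 0.005377393881612173
```

```bash
python3 -m jog '[[0.03,0,0,0,0,0],[0.06,0,0,0,0,0],[0.075,0,0,0,0,0],[0.09,0,0,0,0,0],[0.105,0,0,0,0,0],[0.115,0,0,0,0,0],[0.115,0,0,0,0,0]]';python3 - <<'E'
from t import *
p=status.sense()['ee_pos'][:2]-c0;print(p@u,p@v)
tum(['side'])
E
```

```text
time_s: 14.8
ee_pos: [0.5315, 0.2849, 0.0441]
orientation: [3.141, -0.0, 1.386]
contact_force: [-0.4, -1.9, 2.3]
opening: 0.0004
grasp_force: 1.2
0.1342187402414052 0.006172021236784394
side tumbler_a along 0.1144 side 0.0049 z 0.005 conf 0.79
side tumbler_a along -0.1130 side 0.0089 z 0.002 conf 0.64
```

```bash
python3 -m jog '[[-0.04,0,0,0,0,0],[-0.1,0,0,0,0,0],[-0.12,0,-0.15,0,0,0],[-0.12,0,-0.3,0,0,0],[-0.12,0,-0.45,0,0,0],[-0.3,0,-0.6,0,0,0],[-0.5,0,-0.8,0,0,0],[-0.65,0,-1,0,0,0],[-0.65,0,-1,0,0,0],[-0.65,0,-1,0,0,0]]';  python3 - <<'E'
from t import *
tum(['side','top'])
im=optics.camera('wrist');np.save('w6.npy',im)
g=im[10:125,200:310].astype(int);m=((g[...,0]-g[...,2]>15)&(g.sum(2)<260)).astype(np.uint8)
ys=np.argwhere(m);print(im[100:125,258].tolist()[::2])
row(.575,-.207,.27,np.pi/2-.186)
E
```

```text
time_s: 15.78
ee_pos: [0.508, 0.1536, 0.2481]
orientation: [3.134, -0.001, 1.382]
contact_force: [1.3, 0.1, 0.5]
opening: 0.0008
grasp_force: 0.0
side tumbler_a along -0.1136 side 0.0099 z 0.001 conf 0.82
side tumbler_a along 0.1125 side 0.0071 z 0.001 conf 0.55
side low_tub along 0.0016 side -0.0012 z 0.002 conf 0.55
top tumbler_a along -0.1145 side 0.0075 z -0.001 conf 0.86
top low_tub along 0.0023 side 0.0009 z -0.000 conf 0.91
[[79, 43, 24], [81, 47, 28], [81, 45, 27], [77, 43, 24], [122, 72, 51], [94, 47, 30], [128, 96, 59], [125, 92, 57], [124, 93, 56], [125, 92, 56], [126, 93, 58], [126, 93, 57], [127, 94, 59]]
row [-1.728, 0.667, -0.139, -0.002, 0.0, 0.001]
```

```bash
python3 -m jog '[[-0.2,0.07,0,0,0,0],[-0.4,0.15,0,0,0,0],[-0.6,0.23,0,0,0,0],[-0.8,0.31,-0.05,0,0,0],[-1,0.38,-0.1,0,0,0],[-1,0.5,-0.1,0,0,0],[-1,0.66,-0.1,0,0,0],[-1,0.66,-0.1,0,0,0]]'; python3 -m jog '[[-0.2,0,0,0,0,0],[-0.4,0,0,0,0,0],[-0.6,0,0,0,0,0],[-0.72,0,0,0,0,0],[-0.72,0,0,0,0,0],[-0.72,0,0,0,0,0],[-0.72,0,0,0,0,0]]';  python3 - <<'E'
from t import *
im=optics.camera('wrist');np.save('w7.npy',im)
for d in models.masks_of('tall_tub','wrist')[:1]: print(d['confidence'],cv2.boundingRect(d['mask'].astype(np.uint8)))
print(models.pinpoint('tall_tub','wrist')[:1])
cv2.imwrite('pics/w7.png',cv2.resize(im[70:235,150:370,::-1],(800,600),interpolation=cv2.INTER_CUBIC))
E
```

```text
time_s: 16.8
ee_pos: [0.6036, -0.0658, 0.2615]
orientation: [-3.141, -0.0, 1.384]
contact_force: [-0.1, 0.3, -0.2]
opening: 0.0005
grasp_force: 0.0
time_s: 17.38
ee_pos: [0.5739, -0.2045, 0.2632]
orientation: [-3.141, -0.001, 1.387]
contact_force: [1.1, 0.1, -0.5]
opening: 0.0003
grasp_force: 0.0
0.72 (381, 0, 97, 77)
[{'point': [0.5828, -0.1701, -0.0016], 'confidence': 0.76}]
```

View pics/w7.png

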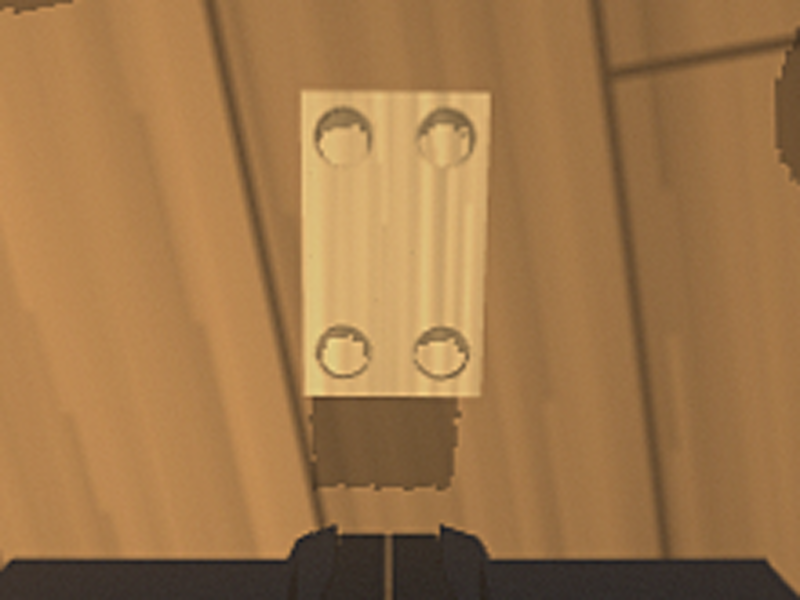

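The tall tub's recesses show at (343,137), (446,138), (343,352), (441,353); almost aligned with the tool.

Run:
```python
from t import *
f=lambda p:np.array(p)/3.6364+[150,70]-.36
r=ray('wrist',f([[343,137],[446,138],[343,352],[441,353]]),.075)[:,:2]
e=ray('wrist',f([[302,92],[490,93],[305,395],[481,396]]),.075)[:,:2]
for r in(r,e):
    c=r.mean(0);d=(r[0]+r[1]-r[2]-r[3])/2;d2=(r[1]+r[3]-r[0]-r[2])/2
    print('tall',c,np.hypot(*d),np.hypot(*d2),np.arctan2(-d[0],d[1]),np.arctan2(d2[1],d2[0]))
row(*c,.15,np.pi/2-.19)
```

```text
tall [ 0.58264745 -0.16912614] 0.06782061779842376 0.0319303996566454 -0.19433435663130288 -0.1937321583349484
tall [ 0.5829522  -0.16965983] 0.09568379360550405 0.05786733663316098 -0.1923055919916303 -0.18927928831734364
row [0.178, 0.012, 0.569, -0.0, -0.0, 0.004]
```

```bash
python3 -m jog '[[0.09,0.01,0,0,0,-0.004],[0.18,0.01,0.1,0,0,-0.004],[0.18,0.01,0.25,0,0,-0.004],[0.18,0.01,0.4,0,0,-0.004],[0.18,0.01,0.5,0,0,-0.004],[0.18,0.01,0.5,0,0,-0.004],[0.18,0.01,0.5,0,0,-0.004],[0.18,0.01,0.5,0,0,-0.004],[0.18,0.01,0.5,0,0,-0.004],[0.18,0.01,0.5,0,0,-0.004]]' 1
python3 - <<'E'
from t import *
row(.5828,-.1694,.045,np.pi/2-.192)
E
```

```text
time_s: 18.37
ee_pos: [0.5828, -0.1708, 0.1653]
orientation: [3.139, 0.001, 1.392]
contact_force: [-0.4, 0.1, -0.2]
opening: 0.0649
grasp_force: 0.0
row [0.007, -0.003, 0.601, 0.002, 0.001, 0.008]
```

```bash
python3 -m jog '[[0.007,0,0,0,0,0.008],[0.007,0,0,0,0,0.008],[0.007,0,0,0,0,0.008],[0.007,0,0,0,0,0.008],[0.007,0,0.15,0,0,0.008],[0.007,0,0.3,0,0,0.008],[0.007,0,0.45,0,0,0.008],[0.007,0,0.55,0,0,0.008],[0.007,0,0.6,0,0,0.008],[0.007,0,0.6,0,0,0.008]]' 1; python3 -m jog '[[0,0,0,0,0,0],[0,0,0,0,0,0],[0,0,0,0,0,0],[0,0,0,0,0,0],[0,0,0,0,0,0],[0,0,0,0,0,0],[0,0,0,0,0,0],[0,0,0,0,0,0],[0,0,0,0,0,0],[0,0,0,0,0,0]]' -1 25
python3 - <<'E'
from t import *
s=status.sense();print(s['ee_pos'],s['orientation'],s['opening'],s['grasp_force'])
E
```

```text
time_s: 19.2
ee_pos: [0.5819, -0.169, 0.0419]
orientation: [-3.138, -0.001, 1.379]
contact_force: [-0.6, -0.7, -0.7]
opening: 0.0884
grasp_force: 0.0
time_s: 20.03
ee_pos: [0.5828, -0.1694, 0.0447]
orientation: [3.141, 0.0, 1.379]
contact_force: [-3.0, 0.8, 6.7]
opening: 0.058
grasp_force: 25.0
[ 0.58276477 -0.1694025   0.0446519 ] [3.14065852e+00 3.63410194e-04 1.37938734e+00] 0.05800706599671018 24.99582360538625
```

```bash
python3 -m jog '[[0,0,-0.05,0,0,0],[0,0,-0.15,0,0,0],[0,0,-0.3,0,0,0],[0,0,-0.45,0,0,0],[0,0,-0.6,0,0,0],[0,0,-0.75,0,0,0],[0,0,-0.75,0,0,0],[0,0,-0.75,0,0,0]]'
python3 - <<'E'
from t import *
s=status.sense();print(s['contact_force'],s['opening'])
row(.5005,.1544,.19,np.pi/2-.183)
E
```

```text
time_s: 20.7
ee_pos: [0.5828, -0.1693, 0.1952]
orientation: [3.139, 0.001, 1.379]
contact_force: [-0.1, 0.0, -3.1]
opening: 0.0579
grasp_force: 25.0
[-0.07931955  0.02707151 -3.05590951] 0.05786093630024876
row [1.511, -0.712, 0.023, 0.002, 0.0, -0.005]
```

```bash
python3 -m jog '[[0.08,-0.04,0,0,0,0],[0.2,-0.09,0,0,0,0],[0.32,-0.15,0,0,0,0],[0.44,-0.21,0,0,0,0],[0.56,-0.26,0,0,0,0],[0.68,-0.32,0,0,0,0],[0.8,-0.38,0,0,0,0],[0.9,-0.43,0,0,0,0],[1,-0.47,0,0,0,-0.005],[1,-0.47,0,0,0,-0.005]]'; python3 -m jog '[[0.1,-0.05,0,0,0,0],[0.22,-0.1,0,0,0,0],[0.34,-0.16,0,0,0,0],[0.44,-0.21,0,0,0,0],[0.51,-0.24,0,0,0,0],[0.51,-0.24,0,0,0,0],[0.51,-0.24,0,0,0,0],[0.51,-0.24,0,0,0,0]]'
python3 - <<'E'
from t import *
s=status.sense();print(s['contact_force'],s['opening'])
row(.5005,.1544,.10,np.pi/2-.183)
tum(['side','top'])
E
```

```text
time_s: 21.53
ee_pos: [0.5265, 0.0481, 0.1922]
orientation: [-3.137, -0.001, 1.391]
contact_force: [-0.6, 0.8, -2.8]
opening: 0.0579
grasp_force: 25.0
time_s: 22.2
ee_pos: [0.4999, 0.1531, 0.193]
orientation: [-3.14, 0.001, 1.387]
contact_force: [-0.4, 0.3, -2.8]
opening: 0.0577
grasp_force: 25.0
[-0.38683401  0.34688516 -2.81760361] 0.05772326558529286
row [0.007, 0.003, 0.465, -0.001, 0.0, -0.001]
side tumbler_a along 0.1132 side 0.0067 z 0.003 conf 0.76
side tumbler_a along -0.1158 side 0.0097 z 0.002 conf 0.53
side low_tub along 0.0011 side -0.0018 z 0.002 conf 0.79
top tumbler_a along -0.1137 side 0.0112 z 0.002 conf 0.95
top tumbler_a along 0.1146 side 0.0082 z 0.004 conf 0.50
top low_tub along -0.0006 side -0.0029 z -0.001 conf 0.85
```

```bash
python3 -m jog '[[0.005,0,0.08,0,0,0],[0.005,0,0.18,0,0,0],[0.005,0,0.28,0,0,0],[0.005,0,0.37,0,0,0],[0.005,0,0.44,0,0,0],[0.005,0,0.46,0,0,0],[0.005,0,0.46,0,0,0],[0.005,0,0.46,0,0,0],[0.005,0,0.46,0,0,0]]'
python3 - <<'E'
from t import *
row(.5005,.1544,.0817,np.pi/2-.183)
im=optics.camera('side');print([d['confidence'] for d in models.masks_of('tall_tub','side')])
for c in('side','top'):
    optics.camera(c)
    print([(np.round(d['point'],4),d['confidence']) for d in models.pinpoint('tall_tub',c)[:2]])
s=status.sense();print(s['ee_pos'],s['orientation'])
E
```

```text
time_s: 23.25
ee_pos: [0.5006, 0.155, 0.1027]
orientation: [3.14, -0.0, 1.387]
contact_force: [0.2, -0.3, -3.4]
opening: 0.0577
grasp_force: 25.0
row [-0.003, 0.0, 0.105, 0.001, -0.0, -0.0]
[0.96]
[(array([0.5003, 0.1559, 0.059 ]), 0.67)]
[(array([0.4989, 0.16  , 0.0554]), 0.57)]
[0.5001041  0.15500514 0.10210191] [ 3.14095406e+00 -1.78882039e-04  1.38722763e+00]
```

```bash
python3 -m jog '[[-0.002,0,0.02,0,0,0],[-0.002,0,0.04,0,0,0],[-0.002,0,0.055,0,0,0],[-0.002,0,0.065,0,0,0],[-0.002,0,0.07,0,0,0],[-0.002,0,0.075,0,0,0],[-0.002,0,0.08,0,0,0],[-0.002,0,0.085,0,0,0],[-0.002,0,0.085,0,0,0],[-0.002,0,0.085,0,0,0]]'
```

```text
time_s: 24.38
ee_pos: [0.4999, 0.1546, 0.0848]
orientation: [3.142, -0.0, 1.387]
contact_force: [0.2, -0.1, -3.3]
opening: 0.0572
grasp_force: 25.0
```

```bash
python3 -m jog '[[0,0,0.005,0,0,0],[0,0,0.008,0,0,0],[0,0,0.011,0,0,0],[0,0,0.014,0,0,0],[0,0,0.016,0,0,0],[0,0,0.017,0,0,0],[0,0,0.017,0,0,0],[0,0,0.017,0,0,0]]'
```

```text
time_s: 25.05
ee_pos: [0.4999, 0.1546, 0.0816]
orientation: [3.141, -0.0, 1.387]
contact_force: [-1.1, 0.3, 2.3]
opening: 0.0575
grasp_force: 25.0
```

```bash
python3 -m jog '[[0,0,0,0,0,0],[0,0,0,0,0,0],[0,0,0,0,0,0],[0,0,0,0,0,0],[0,0,0,0,0,0],[0,0,0,0,0,0],[0,0,0,0,0,0],[0,0,0,0,0,0]]' 1; python3 -m jog '[[0,0,-0.1,0,0,0],[0,0,-0.2,0,0,0],[0,0,-0.35,0,0,0],[0,0,-0.5,0,0,0],[0,0,-0.7,0,0,0],[-0.2,0,-0.85,0,0,0],[-0.4,0,-0.85,0,0,0],[-0.4,0,-0.85,0,0,0],[-0.4,0,-0.85,0,0,0]]'
python3 - <<'E'
from t import *
tum(['side','top'])
for c in('side','top'): print([(np.round(d['point'],4),d['confidence']) for n in('tall_tub','honey_jar','spoon') for d in models.pinpoint(n,c)[:1]])
s=optics.camera('side')
cv2.imwrite('pics/s9.png',cv2.resize(s[210:345,180:360,::-1],(800,600),interpolation=cv2.INTER_CUBIC))
im=optics.camera('wrist');np.save('w8.npy',im);cv2.imwrite('pics/w8.png',cv2.resize(im[10:270,80:427,::-1],(800,600)))
E
```

```text
time_s: 25.72
ee_pos: [0.4999, 0.1546, 0.0814]
orientation: [3.142, -0.0, 1.387]
contact_force: [-0.4, -0.1, -0.4]
opening: 0.0884
grasp_force: 0.0
time_s: 26.47
ee_pos: [0.4852, 0.0743, 0.2519]
orientation: [3.141, -0.0, 1.384]
contact_force: [0.3, -0.4, -1.2]
opening: 0.088
grasp_force: 0.0
side tumbler_a along 0.1131 side 0.0044 z 0.003 conf 0.92
side tumbler_a along -0.1109 side 0.0045 z 0.000 conf 0.70
side low_tub along 0.0009 side -0.0006 z -0.002 conf 0.59
top tumbler_a along -0.1141 side 0.0058 z 0.001 conf 0.89
top tumbler_a along 0.1134 side 0.0106 z 0.004 conf 0.44
top low_tub along -0.0007 side -0.0010 z -0.002 conf 0.52
[(array([0.5253, 0.2628, 0.0038]), 0.74), (array([0.7672, 0.0939, 0.0039]), 0.82), (array([ 0.5813, -0.5147,  0.0017]), 0.42)]
[(array([ 0.7693,  0.0852, -0.    ]), 0.76), (array([ 0.5802, -0.5194,  0.0011]), 0.59)]
```

View pics/s9.png

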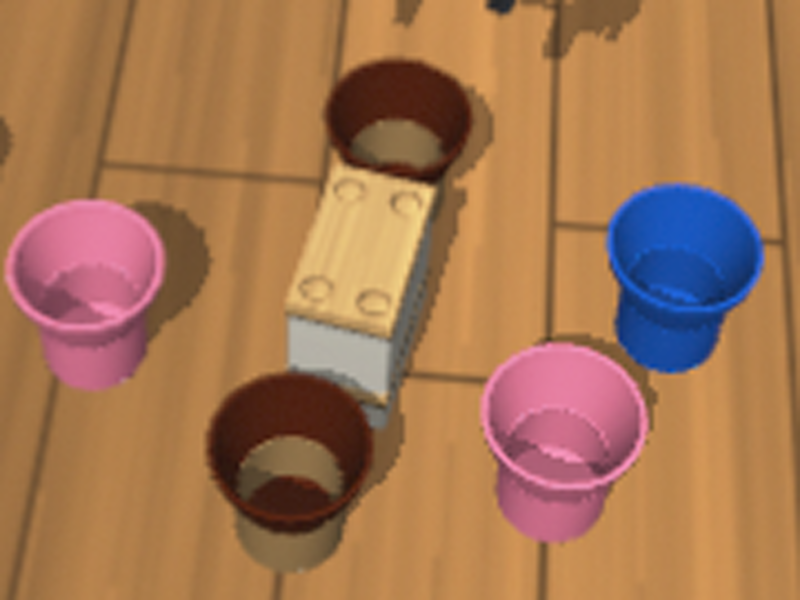

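View pics/w8.png

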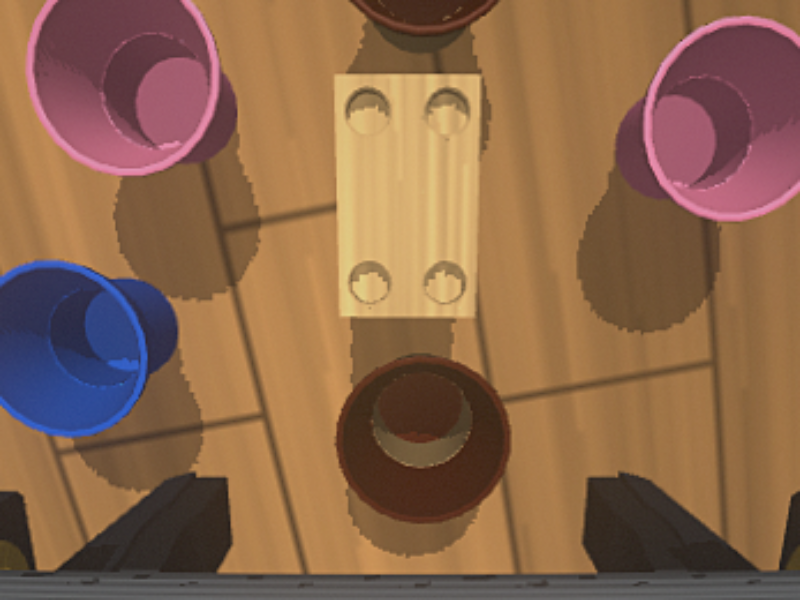

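The tall tub's lid (corners about (335,75) to (478,317)) sits level and aligned on the low tub. Both tumblers stand upright and clear at the ends, and the bystanders have not moved. I'm handing in.

```bash
python3 -c "
from bench import arm
print(arm.close_job())"
```

```text
the job is handed in; nothing more can be done
None
```

I nudged both tumblers out to roughly 20 mm rim clearance, still upright, then seated the tall tub on the low one and released it. The job was handed in at about 26.5 s, and the highest force I read was about 39 N at the wrist, during one nudge of tumbler_a.

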